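Load the dial table of a hand press and index it one station

TASK

The hand press on the gearbox bench has a round six-nest dial table, and the nest on the loading side, opposite the ram, is empty. Take the bearing retainer from the tray and set it (do not drop it) into that empty nest, flange down and fully home; then index the dial exactly one station clockwise as seen from above, so that it clicks home in its next detent, and let go. Keep the other retainers in their nests, and leave the gear cluster, the tin and the hammer where they are.

Things in the scene. Friction and masses are not known exactly. Their poses are not given: they have to be found in the camera images.
- retainer: The loose aluminium bearing retainer to load, 0.08 to 0.16 kg: round flange of 58 mm diameter, 8 mm thick, at the bottom; above it a plain snout of 34 mm diameter up to 45 mm above the underside (fillet for the first 4 mm); a thin brass bush stands 5 mm higher. Origin: centre of the underside; z out of the snout. Starts flange down in the tray; grip it across the snout.
- tray: Low fixed steel tray holding the loose retainer, 170 mm (x) by 140 mm (y), walls 16 mm high, floor 3 mm thick. Origin at the centre of its underside.
- station: The fixed press. Origin on the bench, on the dial's axis; +x points to the press column, z up. The ram (22 mm square, foot 150 mm above the bench) hangs 120 mm from the axis on +x; the press head begins 230 mm above the bench, 90 mm from the axis. The empty nest starts on -x. The dial is a 330 mm aluminium disc, upper face 72 mm above the bench, six nests every 60 degrees.
- nest (a point): Centre of the floor of the empty nest, on the dial's upper face, 72 mm above the bench, 120 mm from the dial's axis; turns with the dial, z up. The nest is a dark steel ring round a pocket of 64 mm diameter at the floor and 4 mm up, then flaring to 72 mm at the ring's top, 8 mm above the floor. A retainer is home when its underside rests on this floor.
- hub (a point): Middle of the dial's crossbar handle, on the dial's vertical axis, 135 mm above the bench. Axes turn with the dial: y along the bar, -x towards the empty nest, z up. The bar is black, 104 mm long (y), 16 mm thick (x), 24 mm high (12 mm above and below this point), on a 15 mm post. Grip it firmly across x and twist it about the axis, or push an end round.
- dial (a joint): Angle of the dial (rad), about 0 at the start, growing clockwise as seen from above; no end stop. A spring roller in a star wheel gives a detent every 60 degrees (1.047): it resists with about 0.4 N m at first, less up to 30 degrees, then drives the dial on and centres it in the next detent; let go before half way, it returns.
- gear_cluster: Bystander: steel shaft with two gears lying on the bench to the robot's left, 175 mm long, 72 mm high. Origin on the bench below its shaft.
- tin: Bystander: red round tin, 84 mm diameter, 50 mm high, beyond the tray and the dial. Origin at the centre of its underside.
- hammer: Bystander: hammer with wooden handle lying on the bench to the robot's left, beyond the gear cluster, 260 mm long, 32 mm high. Origin on the bench below its handle.
- loaded_1: An identical retainer already standing flange down in its own nest; origin at the centre of its underside. This one: one station clockwise of the empty nest.
- loaded_2: An identical retainer already standing flange down in its own nest; origin at the centre of its underside. This one: two stations clockwise of the empty nest, one short of the ram.
- loaded_3: An identical retainer already standing flange down in its own nest; origin at the centre of its underside. This one: under the ram, opposite the empty nest; bush already pressed flush.
- loaded_4: An identical retainer already standing flange down in its own nest; origin at the centre of its underside. This one: four stations clockwise of the empty nest; bush flush.
- loaded_5: An identical retainer already standing flange down in its own nest; origin at the centre of its underside. This one: five stations clockwise of (next to, counter-clockwise) the empty nest; bush flush.

How it is judged:
On the way, in this order (a step that is already met when the one before it is completed fails the run):
1. the retainer is set home in the empty nest, flange down, before the dial is indexed (horizontal distance between retainer and nest below 0.006 m and z of retainer in the frame of nest between -0.003 and 0.003 m and angle between retainer's own z axis and vertical below 0.06 rad and value of joint dial between -0.3 and 0.3 rad), for 0.2 s.
2. the dial is turned clockwise into the next detent (value of joint dial between 0.987 and 1.107 rad), for 0.2 s.
At the end, for the whole second after the job is handed in: The dial rests one station clockwise of its start (1.047 rad within 0.06), the retainer rests in its nest, flange down (centre within 6 mm of the nest's, underside within 3 mm of its floor, tilt under 0.06 rad), and the five other retainers are still down in theirs (within 4 mm of the floor) (all of step 2 and horizontal distance between retainer and nest below 0.006 m and z of retainer in the frame of nest between -0.003 and 0.003 m and angle between retainer's own z axis and vertical below 0.06 rad and velocity of joint dial between -0.03 and 0.03 rad/s and linear speed of retainer below 0.02 m/s and z of each of loaded_1, loaded_2, loaded_3, loaded_4, loaded_5 in the frame of hub below -0.059 m); the robot touches nothing.
It fails at once if another retainer is lifted or knocked out of its nest (rises more than 10 mm) (z of any of loaded_1, loaded_2, loaded_3, loaded_4, loaded_5 in the frame of hub above -0.053 m).
It fails at once if the retainer is let go in the air over the nest (more than 20 mm above its floor) (horizontal distance between retainer and nest below 0.03 m and z of retainer in the frame of nest above 0.02 m and contact force between retainer and the fingers below 0.02 N).
It fails at once if the gear cluster, the tin or the hammer is moved (more than 30 mm) (distance of any of gear_cluster, tin, hammer from where it was at the start of the episode above 0.03 m).
It also fails if it takes over 51 s, if anything falls off the work surface, if the arm or the gripper's body presses on something with over 40 N, if the wrist force passes 120 N, or if a joint passes its speed limit or range.

ROBOT

A 6-joint arm with a two-finger parallel gripper is mounted at the origin on the work surface. World frame = base frame: x ahead of the robot, y to its left, z up, the work surface at z = 0. Lengths are in m, angles in rad, forces in N, time in s.
With the tool pointing down it reaches from about 0.4 to 0.825 m from the base axis. Payload 7 kg.
Tool frame: the origin (TCP) lies at the very end of the fingers, on their centre line; the grasp point (between the pads) lies 19 mm behind it (arm.pinch_z is the z of the grasp point in the tool frame, in m); z points along the fingers, y is the direction in which the jaws open and shut (so a half turn about z gives the same grasp; the last joint's range is limited). The gripper opens to 88 mm and grips with 3 to 60 N. Pads are 19 mm wide; open, the fingers measure 130 mm over their backs; the gripper's body (78 mm by 193 mm) begins 47 mm behind the grasp point.
Start: joints at [-1.041, 0.359, 0.012, 0, -1.224, -0.288], TCP at [0.162, -0.655, 0.227] pointing down, gripper open.
Joint ranges: [-3.07, 3.07], [-1.43, 2.12], [-1.02, 1.25], [-3.03, 1.67], [-3.05, -0], [-3.03, 3.03]. Speed limits (rad/s): [2.39, 2.39, 3.01, 3.14, 3.14, 3.14].

INTERFACE

Orientations are given as [roll, pitch, yaw] about the fixed x, y, z axes, in that order (R = Rz(yaw) Ry(pitch) Rx(roll)).
In Python, from station import arm gives the robot as it stands.
- The arm moves only by the tool drive_tool, never from a script. Its argument "targets" is a list of rows, each a list of 6 numbers: the shift along the world's x, y, z in units of 0.04 m (1.0 is 0.04 m), then the turn, a rotation vector about the world's x, y, z in units of 6 degrees (1.0 is 6 degrees). In form: [[x, y, z, wx, wy, wz], ...]. A call has 1 to 5 rows; each row shifts and turns the commanded pose from where the row before left it; what a row does not reach is not made up. A row lasts 1/8 s, in which the tool goes at most 62.5 mm and 10.7 degrees, less where a joint would pass 70% of its speed; a pose out of reach is approached as far as the arm can. A call with a number of a shift or a turn outside -1 to 1 is refused whole. A call with a gripper value outside its range is refused whole. "claw" is the opening, from 0 (shut) to 1 (fully open), set as the call begins (left out, the last holds). The fingers move at their own pace and stop on an object; "newtons" is the grip in N (left out, the last holds). Time passes only in rows, so rows that do not move let the fingers close. It gives the time, the measured TCP pose, the force and the opening at its end, in the units of the state.
- arm.get_state(): the state, without advancing time (a new reading comes with each control period).
- arm.grab_frame(name): name is "scene" or "top" or "wrist"; returns (picture, depth): 400x640x3 uint8, red, green, blue; 400x640 float32, m along the optical axis (not along the pixel's ray), 0 where there is no reading.
- arm.get_calibration(name): a dict with "mtx" (3x3 intrinsics, pixels), "dist_coeffs" ([k1, k2, p1, p2, k3] as OpenCV has them; the pictures are not rectified), "origin" and "rotation" of the camera in the world. Camera axes: x right, y up, looking along -z (the intrinsics and any distortion apply to the point x, -y, -z); pixel columns grow to the right and rows downward; lengths in m; the calibration is good to about 2 mm. A picture is of the moment at which its call begins: read the wrist's pose just before it. get_calibration takes no time and is no camera call; for the wrist camera it gives the pose at the moment of the call.
- arm.job_done(): hands the job in, once; it reports no verdict.
Trained networks look in the newest picture that a camera, given by its name, has taken for a name from the list of things; names that differ only in an ending like _2 or _b are one class to them, and where a whole thing is asked for, a point or a joint stands for the part that bears it (a point fixed in the world has none). Each returns a list of dicts, best first, with "score" (0 to 1); they miss things now and then, are a little off and sometimes report something else, mostly with a low value. They report only what shows in the picture. A call takes as long as a camera call.
- arm.search_frame(target, camera): "point" ([x, y, z] in m, in the coordinates of the camera as it stood for that picture, good to about 4 mm: the middle of the surface that is visible of it).
- arm.cut_out(target, camera): "pixels" (400x640 bool, what is visible of it).
- arm.landmark_of(target, camera): "point" ([x, y, z] in m, in the coordinates of the camera as it stood for that picture, good to about 4 mm: a listed point, or the origin of a listed thing).
The state is a dict: "t": time; "q": joint angles; "qd": joint speeds; "joint_efforts": joint torques, N m; "eef_pos": TCP position; "ee_rot": TCP orientation; "force": force on the tool from outside, world axes, zero at the start; "moment": the same for the moment, N m; "width": finger opening in m.
Only numpy, scipy, OpenCV 4.12 (cv2) and the standard library are available. Lean on these libraries where they do the work, as an engineer would, in place of code of your own. Each camera call takes 0.05 s, during which the arm holds its last target. There are 200 camera calls.

## Working session

There is one attempt and no reset: what is moved stays moved. The work goes in short steps, Python scripts to look and compute and a tool call to move; the robot and the scene stay as the last step left them, time stands still between calls to the robot, and variables do not carry over. Pictures are saved under pics/ and viewed, about 8 in all and at most 12, crops included, and the job is handed in when it is done.

Besides the shell and the picture viewer there is one more tool, called after ">>>" by a JSON object that holds its "method" and its "body". drive_tool: Moves the arm, as the interface text tells. Shifts and turns lie within -1 to 1; 1 stands for 0.04 m of shift or 6 degrees of turn. Its arguments: {"type":"object","properties":{"targets":{"type":"array"},"claw":{"type":"number"},"newtons":{"type":"number"}},"required":["targets"]}

```bash
mkdir -p pics
cat > h.py <<'E'
from station import arm
import numpy as np, cv2
def w(cam,p):
    c=arm.get_calibration(cam); return np.array(c["origin"])+np.array(c["rotation"])@np.array(p)
def cloud(cam,depth):
    c=arm.get_calibration(cam); K=np.array(c["mtx"]);d=np.array(c["dist_coeffs"],float)
    v,u=np.mgrid[0:400,0:640]; uv=np.stack([u,v],-1).reshape(-1,1,2).astype(np.float64)
    n=cv2.undistortPoints(uv,K,d).reshape(400,640,2)
    p=np.stack([n[...,0]*depth,-n[...,1]*depth,-depth],-1)
    return p@np.array(c["rotation"]).T+np.array(c["origin"])
def save(name,img): cv2.imwrite(f"pics/{name}.png",img[...,::-1])
E
python3 - <<'E'
from h import *
s=arm.get_state();print(s)
for cam in ["top","scene"]:
    im,d=arm.grab_frame(cam);save(cam+"0",im);np.save(cam+"0.npy",d)
    for t in ["retainer","tray","station","nest","hub","loaded_1","tin","gear_cluster","hammer"]:
        for r in arm.landmark_of(t,cam)[:7]: print(cam,t,round(r["score"],2),w(cam,r["point"]).round(4))
E
```

```text
{'t': 0.0, 'q': array([-1.04091696e+00,  3.59370266e-01,  1.10673692e-02, -3.54127686e-04,
       -1.22410511e+00, -2.88117273e-01]), 'qd': array([ 8.06406479e-04, -1.17603370e-03, -5.61199857e-05,  1.51415304e-03,
        9.99429446e-04,  1.10369308e-03]), 'joint_efforts': array([ 5.82205957e-04, -5.82716095e+01,  2.93052542e+01,  6.99717119e+00,
        6.86562998e-03, -1.21841044e-04]), 'eef_pos': array([ 0.16147341, -0.65489744,  0.22563643]), 'ee_rot': array([ 3.13995280e+00, -1.38818202e-04, -2.89995104e+00]), 'force': array([-0.59926441,  0.14507224, -0.45608937]), 'moment': array([-0.02380067, -0.02968201,  0.03537177]), 'width': 0.08769657828610893}
top retainer 0.87 [2.4956 2.1099 3.404 ]
top tray 0.74 [2.4953 2.1096 3.4037]
top station 0.62 [2.4752 2.0895 3.3836]
top nest 0.6 [2.3443 1.9586 3.2527]
top hub 0.78 [2.2598 1.8741 3.1682]
top loaded_1 0.97 [2.3554 1.9696 3.2638]
top loaded_1 0.87 [2.3537 1.968  3.2621]
top loaded_1 0.74 [2.3394 1.9537 3.2478]
top loaded_1 0.63 [2.374  1.9883 3.2824]
top loaded_1 0.51 [2.3707 1.9849 3.2791]
top tin 0.86 [2.5215 2.1358 3.4299]
top gear_cluster 0.61 [2.4192 2.0334 3.3276]
top gear_cluster 0.59 [2.5016 2.1159 3.41  ]
top hammer 0.57 [2.4484 2.0627 3.3568]
scene retainer 0.74 [-1.5013 -2.6681 -1.5625]
scene tray 0.6 [-1.4615 -2.6283 -1.5228]
scene station 0.88 [-1.054  -2.2208 -1.1153]
scene nest 0.84 [-1.0523 -2.2191 -1.1135]
scene hub 0.64 [-0.8668 -2.0336 -0.9281]
scene loaded_1 0.75 [-0.9734 -2.1402 -1.0347]
scene loaded_1 0.56 [-0.8276 -1.9944 -0.8889]
scene tin 0.7 [-1.2146 -2.3814 -1.2759]
scene gear_cluster 0.72 [-1.0929 -2.2597 -1.1542]
scene hammer 0.88 [-0.7947 -1.9615 -0.8559]
```

The camera rotation appears to be given as roll-pitch-yaw, so I'll convert it.

```bash
python3 - <<'E'
s=open('h.py').read()
s=s.replace('import numpy as np, cv2','import numpy as np, cv2\nfrom scipy.spatial.transform import Rotation as Ro\ndef RR(r): return Ro.from_euler("xyz",r).as_matrix()')
s=s.replace('np.array(c["rotation"])','RR(c["rotation"])')
open('h.py','w').write(s)
E
python3 - <<'E'
from h import *
ims=[]
for cam in ["top","scene"]:
    c=arm.get_calibration(cam);print(cam,c["origin"],c["rotation"],np.array(c["mtx"]).round(1).tolist(),c["dist_coeffs"])
    im,d=arm.grab_frame(cam);ims.append(im);np.save(cam+"0.npy",d)
    for t in ["retainer","tray","station","nest","hub","loaded_1","tin","gear_cluster","hammer"]:
        for r in arm.landmark_of(t,cam)[:7]: print(cam,t,round(r["score"],2),w(cam,r["point"]).round(4))
    P=cloud(cam,d);np.save("P"+cam,P)
save("both",cv2.resize(np.vstack(ims),(480,600),interpolation=cv2.INTER_AREA))
E
```

```text
top [0.40823444 0.02251381 1.31663584] [ 0.09570785 -0.00968444 -1.55936839] [[485.8, 0.0, 322.1], [0.0, 485.8, 193.7], [0.0, 0.0, 1.0]] [0.04179134 0.         0.         0.         0.        ]
top retainer 0.93 [ 0.4317 -0.3618  0.0016]
top tray 0.7 [ 0.4705 -0.3414  0.0018]
top station 0.75 [ 0.5806  0.1034 -0.0054]
top nest 0.95 [0.4649 0.0989 0.0719]
top hub 0.56 [0.5822 0.1025 0.1356]
top loaded_1 0.88 [ 0.5197 -0.0049  0.0737]
top loaded_1 0.86 [0.5191 0.2028 0.0703]
top loaded_1 0.86 [ 0.6419 -0.006   0.072 ]
top loaded_1 0.77 [0.703  0.0987 0.0721]
top loaded_1 0.7 [0.6392 0.202  0.0706]
top tin 0.61 [ 6.833e-01 -2.580e-01  5.000e-04]
top gear_cluster 0.88 [ 0.3451  0.3388 -0.0039]
top hammer 0.73 [ 0.6262  0.4124 -0.0015]
top hammer 0.54 [0.5793 0.0999 0.1334]
scene [1.27880658 0.11201126 1.21754585] [ 0.60414391 -0.00731087  1.700002  ] [[439.7, 0.0, 321.8], [0.0, 439.7, 198.0], [0.0, 0.0, 1.0]] [-0.07441337  0.          0.          0.          0.        ]
scene retainer 0.65 [ 0.4389 -0.3626  0.0034]
scene retainer 0.61 [ 0.6226  0.4066 -0.0008]
scene tray 0.6 [ 0.4738 -0.3491  0.0031]
scene station 0.79 [0.5832 0.1028 0.0011]
scene nest 0.62 [0.4617 0.099  0.0742]
scene hub 0.57 [0.5811 0.0954 0.1379]
scene loaded_1 0.86 [0.5267 0.2015 0.0728]
scene loaded_1 0.77 [0.645  0.2025 0.0694]
scene loaded_1 0.68 [ 0.5212 -0.0029  0.0776]
scene loaded_1 0.66 [ 0.6404 -0.002   0.0724]
scene tin 0.93 [ 0.684  -0.2627  0.0055]
scene gear_cluster 0.95 [0.3435 0.3317 0.0033]
scene hammer 0.62 [ 0.6237  0.4074 -0.0018]
```

View pics/top0.png

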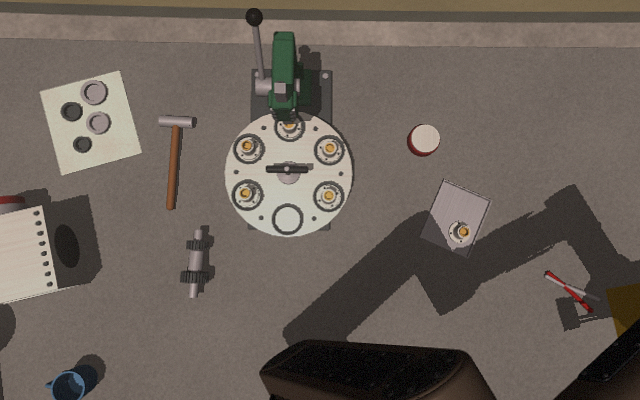

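View pics/scene0.png

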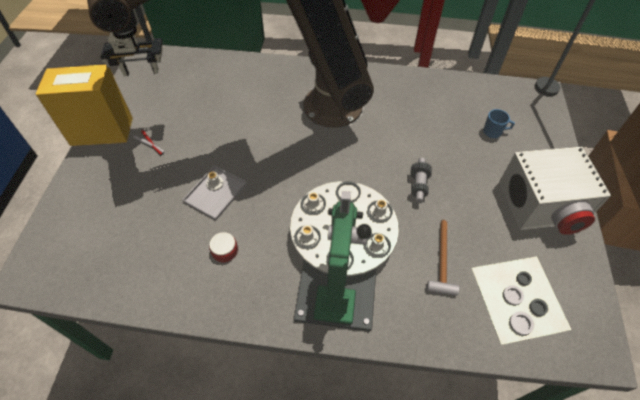

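Top view: dial centre is near (288,172), the empty nest is at (287,218) at the bottom (-x side), and the retainer is at (462,231) in the tray. In the scene view the press head overhangs the +x side. The landmark fits agree with each other: hub ≈ (0.580, 0.099), nest ≈ (0.461, 0.099), yaw ≈ 0. I'm moving over the retainer for a closer look.

>>> {"method": "drive_tool", "body": {"targets": [[0.85, 0.9, 0, 0, 0, -0.29], [0.85, 0.9, 0, 0, 0, -0.29], [0.85, 0.9, 0, 0, 0, -0.29], [0.85, 0.9, 0, 0, 0, -0.29], [0.85, 0.9, 0, 0, 0, -0.29]], "claw": 1}}

```text
t: 2.62
eef_pos: [0.3326, -0.4742, 0.2268]
ee_rot: [-3.141, 0.0, -3.053]
force: [-0.3, -0.4, -0.4]
width: 0.0881
```

>>> {"method": "drive_tool", "body": {"targets": [[0.85, 0.9, 0, 0, 0, -0.29], [0.85, 0.9, 0, 0, 0, -0.29], [0.85, 0.9, 0, 0, 0, -0.29], [0, 0, 0, 0, 0, 0], [0, 0, 0, 0, 0, 0]]}}

```text
t: 3.25
eef_pos: [0.4336, -0.3673, 0.2266]
ee_rot: [-3.142, -0.0, 3.141]
force: [0.2, -0.1, -0.1]
width: 0.0876
```

```bash
cat >> h.py <<'E'
def circ(P,c,zr,r=0.05):
    m=(np.hypot(P[...,0]-c[0],P[...,1]-c[1])<r)&(P[...,2]>zr[0])&(P[...,2]<zr[1])
    q=P[m]
    if len(q)<10: return None
    (x,y),rad=cv2.minEnclosingCircle(q[:,:2].astype(np.float32)); return len(q),round(x,4),round(y,4),round(rad,4),np.median(q[:,2]).round(4)
E
python3 - <<'E'
from h import *
s=arm.get_state();print(s["t"],s["eef_pos"],s["ee_rot"])
P=np.load("Ptop.npy")
print("top: snout",circ(P,(.435,-.362),(.035,.065)),"bush",circ(P,(.435,-.362),(.047,.065)))
for n,c in dict(l1=(.52,.202),l2=(.64,.202),l5=(.52,-.005),l4=(.64,-.005)).items(): print(n,circ(P,c,(.105,.135)))
c=(.461,.099);m=(np.hypot(P[...,0]-c[0],P[...,1]-c[1])<.05)&(P[...,2]>.0765)&(P[...,2]<.09);q=P[m];print("ring",len(q),cv2.minEnclosingCircle(q[:,:2].astype(np.float32)))
m=(np.hypot(P[...,0]-.58,P[...,1]-.099)<.07)&(P[...,2]>.135)&(P[...,2]<.155);q=P[m];print("bar",len(q),cv2.minAreaRect(q[:,:2].astype(np.float32)),np.median(q[:,2]))
im,d=arm.grab_frame("wrist");save("wr0",im);P=cloud("wrist",d)
for r in arm.landmark_of("retainer","wrist")[:3]: print("wrist lm",round(r["score"],2),w("wrist",r["point"]).round(4))
for zr in [(.003,.02),(.035,.047),(.0475,.06)]: print(zr,circ(P,(.435,-.362),zr))
E
```

```text
3.25 [ 0.43361036 -0.36725008  0.2266206 ] [-3.14152120e+00 -5.66593731e-05  3.14147393e+00]
top: snout (130, 0.4373, -0.3564, 0.0176, np.float64(0.0482)) bush (79, 0.4371, -0.3567, 0.0169, np.float64(0.051))
l1 (141, 0.5232, 0.2046, 0.018, np.float64(0.1183))
l2 (142, 0.6421, 0.2032, 0.0186, np.float64(0.1176))
l5 (122, 0.5206, -0.0041, 0.017, np.float64(0.1166))
l4 (121, 0.6406, -0.0054, 0.0173, np.float64(0.1164))
ring 274 ((0.46125245094299316, 0.10042514652013779), 0.04730169102549553)
bar 291 ((0.5812654495239258, 0.0987025648355484), (0.10268174856901169, 0.01730223558843136), 88.66687774658203) 0.14650312243555974
wrist lm 0.77 [ 0.4368 -0.3574 -0.0009]
(0.003, 0.02) (2178, 0.4352, -0.3619, 0.05, np.float64(0.0044))
(0.035, 0.047) (221, 0.4353, -0.3586, 0.0172, np.float64(0.041))
(0.0475, 0.06) (388, 0.4352, -0.3585, 0.0171, np.float64(0.0492))
```

View pics/wr0.png

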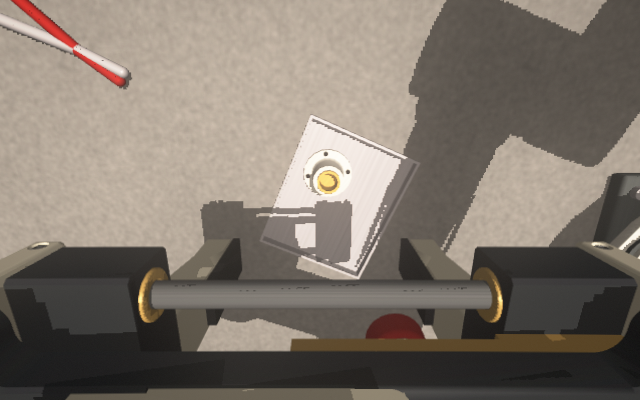

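The wrist view shows the retainer upright at (327,175) in the tray, at world ≈ (0.4355, -0.358). I'm descending and gripping it.

>>> {"method": "drive_tool", "body": {"targets": [[0.05, 0.22, -1, 0, 0, 0], [0, 0, -1, 0, 0, 0], [0, 0, -1, 0, 0, 0], [0, 0, -1, 0, 0, 0], [0, 0, -0.8, 0, 0, 0]]}}

```text
t: 3.98
eef_pos: [0.4344, -0.3594, 0.0331]
ee_rot: [3.141, -0.001, 3.139]
force: [-0.1, 0.8, -0.4]
width: 0.0878
```

>>> {"method": "drive_tool", "body": {"targets": [[0, 0, -0.35, 0, 0, 0], [0, 0, 0, 0, 0, 0], [0, 0, 0, 0, 0, 0]]}}

```text
t: 4.35
eef_pos: [0.4364, -0.3592, 0.0218]
ee_rot: [-3.141, 0.002, 3.14]
force: [-0.1, -0.2, 0.2]
width: 0.0879
```

>>> {"method": "drive_tool", "body": {"targets": [[0, 0, 0, 0, 0, 0], [0, 0, 0, 0, 0, 0], [0, 0, 0, 0, 0, 0], [0, 0, 0, 0, 0, 0], [0, 0, 0, 0, 0, 0]], "claw": 0, "newtons": 25}}

```text
t: 4.97
eef_pos: [0.4356, -0.3585, 0.0206]
ee_rot: [3.142, -0.0, 3.14]
force: [-0.4, -1.2, -0.7]
width: 0.0432
```

>>> {"method": "drive_tool", "body": {"targets": [[0, 0, 0, 0, 0, 0], [0, 0, 0, 0, 0, 0], [0, 0, 0, 0, 0, 0]]}}

```text
t: 5.35
eef_pos: [0.4356, -0.3585, 0.0205]
ee_rot: [3.142, -0.0, 3.14]
force: [-0.3, -0.1, 0.4]
width: 0.0336
```

Gripped, width 33.6 mm. Lifting and carrying to the nest.

>>> {"method": "drive_tool", "body": {"targets": [[0, 0, 0.5, 0, 0, 0], [0, 0, 1, 0, 0, 0], [0, 0, 1, 0, 0, 0], [0, 0, 1, 0, 0, 0], [0, 0.5, 1, 0, 0, 0]]}}

```text
t: 5.98
eef_pos: [0.4352, -0.3388, 0.2015]
ee_rot: [3.141, -0.001, 3.139]
force: [1.7, 0.7, -0.7]
width: 0.0334
```

>>> {"method": "drive_tool", "body": {"targets": [[0, 1, 0, 0, 0, 0], [0.1, 1, 0, 0, 0, 0], [0.1, 1, 0, 0, 0, 0], [0.1, 1, 0, 0, 0, 0], [0.1, 1, 0, 0, 0, 0]]}}

```text
t: 6.6
eef_pos: [0.4513, -0.1373, 0.2005]
ee_rot: [3.141, -0.0, 3.14]
force: [1.1, 0.8, -1.2]
width: 0.0333
```

>>> {"method": "drive_tool", "body": {"targets": [[0.1, 1, 0, 0, 0, 0], [0.1, 1, 0, 0, 0, 0], [0.05, 1, 0, 0, 0, 0], [0, 1, 0, 0, 0, 0], [0, 1, 0, 0, 0, 0]]}}

```text
t: 7.22
eef_pos: [0.4612, 0.0627, 0.2005]
ee_rot: [3.141, -0.0, 3.14]
force: [0.5, -0.1, -1.4]
width: 0.0336
```

>>> {"method": "drive_tool", "body": {"targets": [[0, 0.9, 0, 0, 0, 0], [0, 0, 0, 0, 0, 0], [0, 0, 0, 0, 0, 0]]}}

```text
t: 7.6
eef_pos: [0.4612, 0.0973, 0.2003]
ee_rot: [-3.141, -0.001, 3.141]
force: [-0.5, 1.0, -1.9]
width: 0.0334
```

Run:
```python
from h import *
s=arm.get_state();print(s["t"],s["eef_pos"],s["ee_rot"],s["width"])
im,d=arm.grab_frame("wrist");save("wr1",im);P=cloud("wrist",d)
for t in ["nest","hub","retainer","loaded_1"]:
    for r in arm.landmark_of(t,"wrist")[:5]: print(t,round(r["score"],2),w("wrist",r["point"]).round(4))
c=(.4615,.0997);m=(np.hypot(P[...,0]-c[0],P[...,1]-c[1])<.055)&(P[...,2]>.0775)&(P[...,2]<.085);q=P[m]
if len(q)>9:print("ring",len(q),cv2.minEnclosingCircle(q[:,:2].astype(np.float32)),q.min(0),q.max(0))
for n,c in dict(l1=(.521,.202),l2=(.64,.202),l5=(.521,-.005),l4=(.64,-.005)).items(): print(n,circ(P,c,(.105,.135)))
print("held",circ(P,s["eef_pos"],(s["eef_pos"][2]+.022,s["eef_pos"][2]+.04),.03))
```

```text
7.6 [0.46121898 0.09725506 0.20031015] [-3.14132031e+00 -6.54417900e-04  3.14097533e+00] 0.0334110398001977
nest 0.66 [0.4619 0.1018 0.0697]
hub 0.55 [0.5825 0.0988 0.138 ]
hub 0.24 [0.5204 0.2037 0.0735]
retainer 0.62 [0.462  0.0969 0.1823]
loaded_1 0.81 [0.5229 0.2019 0.0751]
loaded_1 0.55 [ 0.5239 -0.004   0.0712]
ring 1279 ((0.4615529775619507, 0.0999421700835228), 0.04029897227883339) [0.42183887 0.05980799 0.07750192] [0.48234702 0.13998616 0.08187101]
l1 None
l2 None
l5 None
l4 None
held (2795, 0.4508, 0.0972, 0.0279, np.float64(0.2285))
```

View pics/wr1.png

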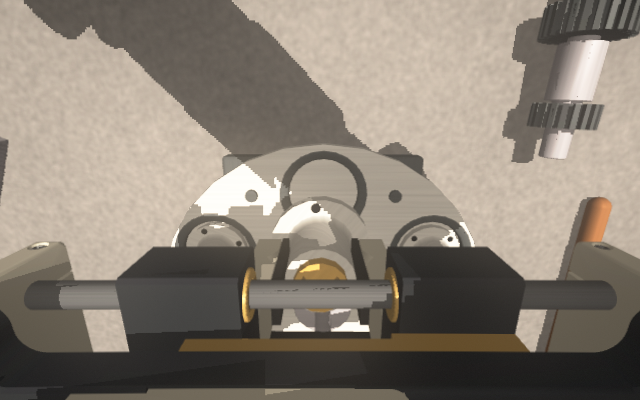

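Wrist view: ring centred near (323,188), retainer held upright below the grip at (320,270). The ring circle fit gives (0.4616, 0.0999), with outer radius 40 mm as a sanity check. Correcting +2.6 mm in y and descending.

>>> {"method": "drive_tool", "body": {"targets": [[0, 0.065, -0.7, 0, 0, 0], [0, 0, -0.8, 0, 0, 0], [0, 0, -0.7, 0, 0, 0], [0, 0, -0.2, 0, 0, 0], [0, 0, 0, 0, 0, 0]]}}

```text
t: 8.48
eef_pos: [0.4618, 0.0998, 0.1047]
ee_rot: [-3.141, -0.0, 3.14]
force: [-0.1, 0.1, -0.9]
width: 0.0335
```

Run:
```python
from h import *
s=arm.get_state();print(s["eef_pos"],s["ee_rot"],s["force"])
im,d=arm.grab_frame("wrist");save("wr2",im[100:330,150:490]);P=cloud("wrist",d);e=s["eef_pos"]
zf=e[2]-.0175+.008
for lo,hi in [(zf-.003,zf+.003)]:
    m=(np.hypot(P[...,0]-e[0],P[...,1]-e[1])<.033)&(P[...,2]>lo)&(P[...,2]<hi);q=P[m];print(zf,len(q),cv2.minEnclosingCircle(q[:,:2].astype(np.float32)),q.min(0),q.max(0))
```

```text
[0.46176408 0.09977296 0.10471207] [-3.14107071e+00 -3.46141509e-04  3.14013708e+00] [-0.07725092  0.09921406 -0.89085318]
0.09521207436624055 2196 ((0.45571720600128174, 0.1005861684679985), 0.027820833027362823) [0.43324637 0.07287241 0.09223219] [0.46052705 0.12829992 0.09819275]
```

View pics/wr2.png

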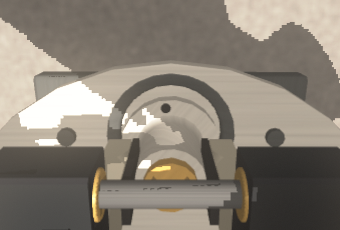

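The crop shows the flange centred in the ring at (170,125), with its front edge giving a centre of about (0.4622, 0.1005), which is within 1 mm. Lowering slowly.

>>> {"method": "drive_tool", "body": {"targets": [[0, 0, -0.12, 0, 0, 0], [0, 0, -0.1, 0, 0, 0], [0, 0, -0.08, 0, 0, 0], [0, 0, -0.04, 0, 0, 0], [0, 0, 0, 0, 0, 0]]}}

```text
t: 9.15
eef_pos: [0.4615, 0.1, 0.0909]
ee_rot: [-3.141, -0.0, 3.14]
force: [-0.4, 0.3, -0.6]
width: 0.0335
```

>>> {"method": "drive_tool", "body": {"targets": [[0, 0, -0.03, 0, 0, 0], [0, 0, -0.02, 0, 0, 0], [0, 0, 0, 0, 0, 0]]}}

```text
t: 9.52
eef_pos: [0.4617, 0.1001, 0.0894]
ee_rot: [3.142, 0.0, 3.141]
force: [-2.3, 0.3, 5.5]
width: 0.0337
```

Contact came at the predicted height (0.0894, 5.5 N up). Releasing.

>>> {"method": "drive_tool", "body": {"targets": [[0, 0, 0, 0, 0, 0], [0, 0, 0, 0, 0, 0], [0, 0, 0, 0, 0, 0], [0, 0, 0, 0, 0, 0], [0, 0, 0, 0, 0, 0]], "claw": 0.75}}

```text
t: 10.15
eef_pos: [0.4616, 0.1, 0.0889]
ee_rot: [-3.142, -0.0, 3.14]
force: [0.5, -0.0, 0.8]
width: 0.0652
```

>>> {"method": "drive_tool", "body": {"targets": [[0, 0, 0.3, 0, 0, 0], [0, 0, 0.6, 0, 0, 0], [0, 0, 1, 0, 0, 0], [0, 0, 1, 0, 0, 0], [0, 0, 0, 0, 0, 0]]}}

```text
t: 10.78
eef_pos: [0.4634, 0.1009, 0.209]
ee_rot: [3.138, 0.006, 3.141]
force: [0.8, -0.5, 0.2]
width: 0.0656
```

Run:
```python
from h import *
s=arm.get_state();print(s["t"],s["eef_pos"],s["ee_rot"],s["width"])
for cam in ["wrist","top"]:
    im,d=arm.grab_frame(cam);P=cloud(cam,d)
    print(cam,"bush",circ(P,(.4616,.0999),(.112,.13),.03),"flange",circ(P,(.4616,.0999),(.0765,.0835),.031))
    for r in arm.landmark_of("retainer",cam)[:6]: print(round(r["score"],2),w(cam,r["point"]).round(4))
    if cam=="wrist": save("wr3",im)
```

```text
10.775 [0.4634424  0.10094376 0.20904823] [3.13818556 0.00627899 3.14091607] 0.06559737328114633
wrist bush (910, 0.4604, 0.0999, 0.0173, np.float64(0.1154)) flange (1321, 0.4601, 0.0996, 0.0291, np.float64(0.078))
0.61 [0.459  0.0986 0.0668]
top bush None flange None
```

View pics/wr3.png

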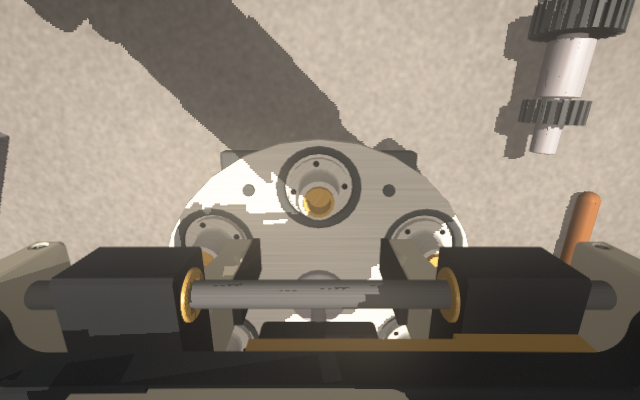

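The new retainer sits centred in its ring at (319,188), flange flat (radius 29 mm, top ~0.078–0.080). Gripping the bar across x would swing the 193 mm gripper body towards the press head. I'll push the bar's -y end from the +x side towards -x with closed fingers instead, which also turns it clockwise.

>>> {"method": "drive_tool", "body": {"targets": [[0.72, -0.2, 0, 0, 0, 0], [0.72, -0.2, 0, 0, 0, 0], [0.72, -0.2, 0, 0, 0, 0], [0.72, -0.2, 0, 0, 0, 0], [0.72, -0.2, 0, 0, 0, 0]], "claw": 0}}

```text
t: 11.6
eef_pos: [0.606, 0.0595, 0.2035]
ee_rot: [-3.141, -0.002, 3.14]
force: [-0.1, -0.6, -0.2]
width: 0.0213
```

>>> {"method": "drive_tool", "body": {"targets": [[0, 0, 0, 0, 0, 0], [0, 0, -0.4, 0, 0, 0], [0, 0, -0.8, 0, 0, 0], [0, 0, -0.6, 0, 0, 0], [0, 0, -0.2, 0, 0, 0]]}}

```text
t: 12.22
eef_pos: [0.6035, 0.0599, 0.1226]
ee_rot: [-3.141, -0.004, 3.141]
force: [-0.2, -0.1, -0.1]
width: 0.0004
```

>>> {"method": "drive_tool", "body": {"targets": [[0, 0, 0, 0, 0, 0], [0, 0, 0, 0, 0, 0]]}}

```text
t: 12.48
eef_pos: [0.6061, 0.0604, 0.1259]
ee_rot: [3.141, 0.001, 3.141]
force: [0.6, -0.3, 0.2]
width: 0.0002
```

>>> {"method": "drive_tool", "body": {"targets": [[-0.12, 0, 0, 0, 0, 0], [-0.052, -0.023, 0, 0, 0, -0.5], [-0.052, -0.023, 0, 0, 0, -0.5], [-0.054, -0.018, 0, 0, 0, -0.5], [-0.054, -0.018, 0, 0, 0, -0.5]]}}

```text
t: 13.1
eef_pos: [0.5954, 0.0572, 0.1261]
ee_rot: [3.139, 0.006, 2.93]
force: [10.7, -2.1, -6.9]
width: 0.0007
```

>>> {"method": "drive_tool", "body": {"targets": [[-0.056, -0.011, 0, 0, 0, -0.5], [-0.056, -0.011, 0, 0, 0, -0.5], [-0.057, -0.006, 0, 0, 0, -0.5], [-0.057, -0.006, 0, 0, 0, -0.5]]}}

```text
t: 13.6
eef_pos: [0.5853, 0.0555, 0.126]
ee_rot: [3.139, 0.004, 2.72]
force: [7.2, -2.3, -3.4]
width: 0.0004
```

The reaction force of 7–10 N matches a 0.4 N m detent. Continuing along the arc.

>>> {"method": "drive_tool", "body": {"targets": [[-0.057, 0, 0, 0, 0, -0.5], [-0.057, 0, 0, 0, 0, -0.5], [-0.057, 0.007, 0, 0, 0, -0.5], [-0.057, 0.007, 0, 0, 0, -0.5]]}}

```text
t: 14.1
eef_pos: [0.5751, 0.0561, 0.1259]
ee_rot: [3.139, 0.002, 2.511]
force: [3.1, -1.4, -1.2]
width: 0.0001
```

>>> {"method": "drive_tool", "body": {"targets": [[-0.056, 0.013, 0, 0, 0, -0.5], [-0.056, 0.013, 0, 0, 0, -0.5], [-0.054, 0.018, 0, 0, 0, -0.5], [-0.054, 0.018, 0, 0, 0, -0.5], [0, 0, 0, 0, 0, 0]]}}

```text
t: 14.72
eef_pos: [0.5653, 0.0586, 0.1256]
ee_rot: [3.141, 0.0, 2.303]
force: [0.7, -0.2, -0.6]
width: 0.0007
```

Run:
```python
from h import *
s=arm.get_state();print(s["t"],s["eef_pos"],s["ee_rot"],s["force"])
im,d=arm.grab_frame("scene");save("sc1",cv2.resize(im[150:300,240:440],(800,600)));P=cloud("scene",d)
for t in ["nest","hub","loaded_1","retainer"]:
    for r in arm.landmark_of(t,"scene")[:6]: print(t,round(r["score"],2),w("scene",r["point"]).round(4))
```

```text
14.725 [0.56531934 0.05855628 0.12561797] [3.14051493e+00 2.96058984e-04 2.30310104e+00] [ 0.6956783  -0.15408616 -0.61614545]
nest 0.93 [0.5067 0.1962 0.0733]
hub 0.59 [0.5806 0.0972 0.1374]
loaded_1 0.84 [0.6299 0.2067 0.0727]
loaded_1 0.76 [0.6561 0.0061 0.0701]
loaded_1 0.59 [0.4638 0.0829 0.0733]
loaded_1 0.51 [ 0.5386 -0.0091  0.0722]
loaded_1 0.49 [0.6991 0.1125 0.0732]
loaded_1 0.21 [0.5069 0.1921 0.0753]
retainer 0.76 [0.5105 0.1921 0.0755]
```

View pics/sc1.png

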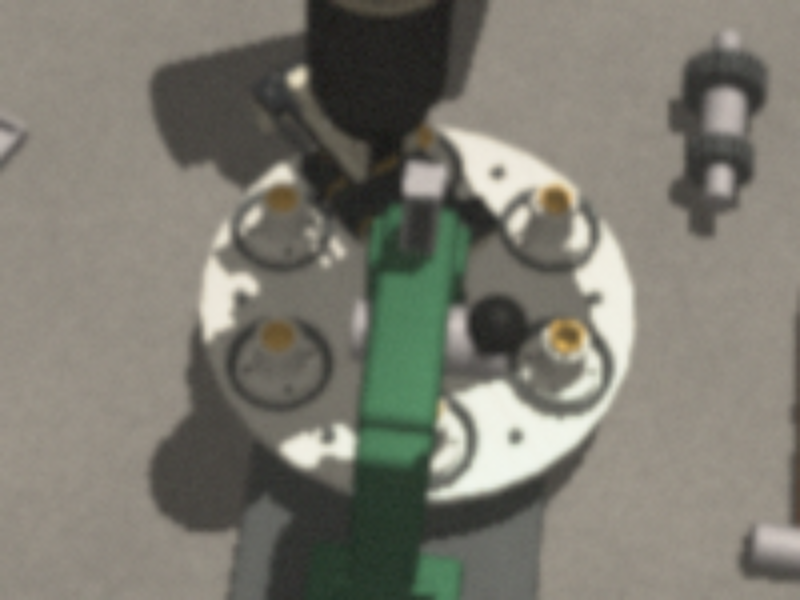

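The dial is ~52° round with all retainers seated. Continuing the arc to 60°, then backing off.

>>> {"method": "drive_tool", "body": {"targets": [[-0.052, 0.024, 0, 0, 0, -0.5], [-0.052, 0.024, 0, 0, 0, -0.5], [-0.03, 0.018, 0, 0, 0, -0.3], [0, 0, 0, 0, 0, 0], [0, 0, 0, 0, 0, 0]]}}

```text
t: 15.6
eef_pos: [0.5601, 0.0611, 0.125]
ee_rot: [3.142, 0.0, 2.167]
force: [-0.0, 0.7, -0.4]
width: 0.0003
```

```bash
cat > chk.py <<'E'
from h import *
s=arm.get_state();print(s["t"],s["eef_pos"],s["ee_rot"],s["force"])
im,d=arm.grab_frame("scene");save("sc_last",im[100:320,200:480])
L=[]
for t in ["nest","loaded_1"]:
    for r in arm.landmark_of(t,"scene")[:6]:
        p=w("scene",r["point"]);v=p[:2]-[.5815,.0995];a=np.degrees(np.arctan2(v[1],v[0]));print(t,round(r["score"],2),p.round(4),"r",np.hypot(*v).round(3),"ang mod60",((a+30)%60-30).round(1))
E
python3 chk.py
```

```text
15.6 [0.56009709 0.06110229 0.12498586] [3.14150898e+00 2.99597912e-05 2.16741427e+00] [-0.01692763  0.71305827 -0.38119744]
nest 0.61 [0.522  0.2061 0.0759] r 0.122 ang mod60 -0.8
loaded_1 0.87 [0.6439 0.2015 0.0742] r 0.12 ang mod60 -1.4
loaded_1 0.77 [ 0.6417 -0.0042  0.0706] r 0.12 ang mod60 0.1
loaded_1 0.51 [5.219e-01 3.000e-04 7.230e-02] r 0.116 ang mod60 -1.0
loaded_1 0.4 [0.4643 0.0993 0.0731] r 0.117 ang mod60 0.1
```

The dial has snapped in (offset ≈ -0.6° ± 1°). Backing off from the bar, rising and moving clear.

>>> {"method": "drive_tool", "body": {"targets": [[0.12, -0.2, 0, 0, 0, 0], [0.08, -0.12, 0, 0, 0, 0], [0, 0, 0.6, 0, 0, 0], [0, 0, 1, 0, 0, 0], [0, 0, 1, 0, 0, 0]]}}

```text
t: 16.38
eef_pos: [0.5681, 0.0477, 0.2299]
ee_rot: [-3.141, -0.0, 2.166]
force: [0.7, 1.2, 0.4]
width: 0.0005
```

>>> {"method": "drive_tool", "body": {"targets": [[-0.5, -0.8, 0.3, 0, 0, 0], [-0.5, -1, 0, 0, 0, 0], [-0.5, -1, 0, 0, 0, 0], [-0.5, -1, 0, 0, 0, 0], [-0.5, -1, 0, 0, 0, 0]]}}

```text
t: 17.0
eef_pos: [0.4673, -0.1452, 0.2412]
ee_rot: [3.141, 0.0, 2.166]
force: [0.5, -0.3, 0.2]
width: 0.0009
```

>>> {"method": "drive_tool", "body": {"targets": [[-0.3, -1, 0, 0, 0, 0], [-0.3, -1, 0, 0, 0, 0], [-0.3, -1, 0, 0, 0, 0], [0, 0, 0, 0, 0, 0], [0, 0, 0, 0, 0, 0]]}}

```text
t: 17.62
eef_pos: [0.4319, -0.2639, 0.2409]
ee_rot: [3.142, -0.0, 2.165]
force: [0.3, 0.5, -0.8]
width: 0.0004
```

```bash
sed -i 's/sc_last/sc_last2/' chk.py; python3 chk.py
python3 - <<'E'
from h import *
im,d=arm.grab_frame("top");save("top2",im);P=cloud("top",d)
m=(np.hypot(P[...,0]-.5815,P[...,1]-.0995)<.07)&(P[...,2]>.137)&(P[...,2]<.155);print("bar",cv2.minAreaRect(P[m][:,:2].astype(np.float32)))
for k in range(6):
    a=np.radians(60*k);c=(.5815+.12*np.cos(a),.0995+.12*np.sin(a)); print(60*k,circ(P,c,(.105,.135),.03),circ(P,c,(.0765,.085),.028))
for t in ["retainer","tin","gear_cluster","hammer"]:
    for r in arm.landmark_of(t,"top")[:1]: print(t,w("top",r["point"]).round(4))
E
```

```text
17.625 [ 0.43186777 -0.26394214  0.24088077] [ 3.14156372e+00 -1.67077950e-04  2.16537149e+00] [ 0.25841434  0.50578421 -0.76205753]
nest 0.73 [0.5227 0.2063 0.0715] r 0.122 ang mod60 -1.1
nest 0.44 [ 5.238e-01 -5.000e-04  7.300e-02] r 0.115 ang mod60 0.0
loaded_1 0.9 [0.6429 0.1995 0.0732] r 0.117 ang mod60 -1.5
loaded_1 0.82 [ 0.5237 -0.0028  0.0702] r 0.117 ang mod60 0.5
loaded_1 0.8 [ 0.642  -0.0031  0.0724] r 0.119 ang mod60 0.5
bar ((0.5814287066459656, 0.09886285662651062), (0.10302555561065674, 0.015759484842419624), 29.892175674438477)
0 (74, 0.6999, 0.0974, 0.0166, np.float64(0.1174)) (144, 0.7007, 0.0991, 0.0273, np.float64(0.0803))
60 (139, 0.6432, 0.2034, 0.0182, np.float64(0.1178)) (163, 0.6416, 0.2034, 0.028, np.float64(0.0808))
120 (135, 0.5227, 0.2033, 0.0181, np.float64(0.1174)) (173, 0.5215, 0.2034, 0.0279, np.float64(0.0808))
180 (120, 0.4618, 0.1004, 0.0171, np.float64(0.1164)) (187, 0.4615, 0.0996, 0.0281, np.float64(0.0806))
240 (119, 0.5202, -0.0042, 0.0169, np.float64(0.1163)) (157, 0.5214, -0.0038, 0.0277, np.float64(0.0809))
300 (124, 0.6399, -0.0054, 0.0169, np.float64(0.1162)) (167, 0.6413, -0.0046, 0.028, np.float64(0.0807))
retainer [0.5184 0.2012 0.0731]
tin [ 6.808e-01 -2.610e-01  4.000e-04]
gear_cluster [ 0.345   0.338  -0.0079]
hammer [ 0.6246  0.4149 -0.0051]
```

View pics/top2.png

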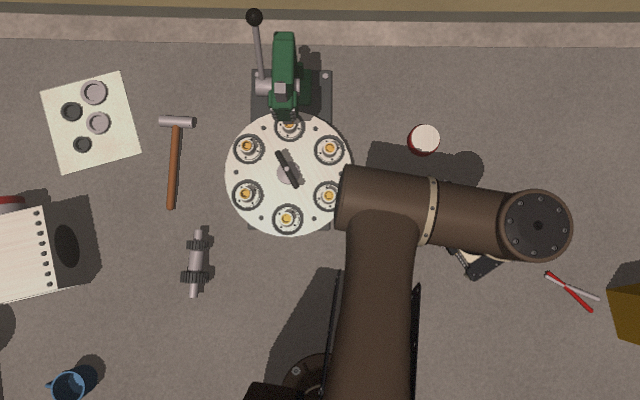

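The top view shows all six nests filled, the bar at 29.9° (one 60° step clockwise), the flanges all level at ~0.0807, and the tin, gear cluster and hammer unmoved. The arm is clear, so I'm handing in.

```bash
python3 -c "
from station import arm
print(arm.job_done())"
```

```text
the job is handed in; nothing more can be done
None
```

I set the retainer flange down in the empty nest and indexed the dial one station clockwise. I then backed the arm clear and handed the job in at about 18 s of the 51 s limit; no verdict is reported.

- **Placing:** I lowered the retainer until it touched at the predicted height (5.5 N upward), then let go. It was never dropped.
- **Indexing:** I pushed the bar's -y end round with closed fingers instead of gripping it. Gripping across the bar would have brought the gripper body close to the press head.
- **Dial, last check:** The bar had turned 60° within about 1.5° and was centred in the detent.
- **Retainers, last check:** All six flange tops were level at about 0.0807 m, against 0.080 m expected. The new retainer was about 1 mm from the nest position expected after the 60° turn.
- **Bystanders:** The tin, gear cluster and hammer stayed within measurement noise (about 5 mm) of where they started.
- **Disagreements:** The landmark network scattered by about 1.5° on the dial angle. One wrist reading put the flange top about 2 mm low while the arm was still settling, and the later top view put it at 0.0808 m. No final check failed.

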